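Empty the chestnut tray and show it to the camera

ROBOT

A 6-joint arm with a two-finger parallel gripper is mounted at the origin on the work surface. World frame = base frame: x ahead of the robot, y to its left, z up, the work surface at z = 0. Lengths are in mm, angles in rad, forces in N, time in s.
With the tool pointing down it reaches from about 300 to 775 mm from the base axis. Payload 14.6 kg.
Tool frame: the origin (TCP) lies between the finger pads; the fingertips stand 25 mm ahead of it and the grasp point (between the pads) lies 6 mm ahead of it; z points along the fingers, y is the line along which they close (so a half turn about z gives the same grasp; the last joint's range is limited). The gripper opens to 94 mm and grips with 3 to 60 N. Pads are 16 mm wide; open, the fingers measure 119 mm over their backs; the gripper's body (75 mm by 177 mm) begins 78 mm behind the grasp point.
Start: joints at [-1.285, 0.3, 1.521, -0, 1.321, -0.067], TCP at [190.032, -516.117, 230.446] pointing down, gripper open.
Joint ranges: [-3.03, 3.03], [-0.79, 2.21], [0.23, 2.52], [-1.04, 4.18], [0, 3.07], [-2.55, 2.55]. Speed limits (rad/s): [2.22, 2.22, 2.57, 3.14, 3.14, 3.14].

INTERFACE

Orientations are given as [roll, pitch, yaw] about the fixed x, y, z axes, in that order (R = Rz(yaw) Ry(pitch) Rx(roll)).
In Python, from cell import manip gives the robot as it stands. The module is installed in compiled form; this text tells all that it offers.
- The arm moves only by the tool step_arm, never from a script. Its argument "series" is one flat list of numbers, 5 for each row, row after row: the shift along the world's x, y, z in mm, then the turn about the world's z in rad, then the closure, from 0 (fully open) to 1 (shut). In form: [dx, dy, dz, spin, jaw, dx, dy, dz, spin, jaw, ...]. A call has 1 to 20 rows; each row shifts and turns the commanded pose from where the row before left it; what a row does not reach is not made up. A row lasts 1/8 s, in which the tool goes at most 62.5 mm and 10.7 degrees, less where a joint would pass 70% of its speed; a pose out of reach is approached as far as the arm can. A call is refused whole if a number of a shift passes 62.5 or a number of a turn 0.188, either way. A call with a gripper value outside its range is refused whole. The fingers move at their own pace and stop on an object; "squeeze" is the grip in N (left out, the last holds). Time passes only in rows, so rows that do not move let the fingers close. It gives the time, the measured TCP pose, the force, the opening and the grip force at its end, in the units of the state.
- manip.read_state(): the state, without advancing time (a new reading comes with each control period).
- manip.camera(name): name is "scene" or "top"; returns (picture, depth): 420x560x3 uint8, blue, green, red; 420x560 float32, mm along the optical axis (not along the pixel's ray), 0 where there is no reading.
- manip.camera_info(name): a dict with "fovy" (degrees; the focal length in pixels is half the picture's height over the tangent of half this angle, whatever the lens; pixels are square), "cx", "cy" (the principal point, pixels), "k1" (the pictures are not rectified: a ray, as slopes to the right and down, at radius r is drawn at 1 + k1 r^2 times it, then the intrinsics apply), "eye" and "orientation" of the camera in the world. Camera axes: x right, y down, z forward; pixel columns grow to the right and rows downward; lengths in mm; the calibration is good to about 2 mm. A picture is of the moment at which its call begins. camera_info takes no time and is no camera call.
- manip.sign_off(): hands the job in; it is judged then, once.
The state is a dict: "clock": time; "joints": joint angles; "qd": joint speeds; "effort": joint torques, N m; "eef_pos": TCP position; "eef_rot": TCP orientation; "wrist_force": force on the tool from outside, world axes, zero at the start; "moment": the same for the moment, N m; "finger_gap": finger opening in mm; "finger_force": force on a finger pad.
Only numpy, scipy, OpenCV 4.12 (cv2) and the standard library are available. Lean on these libraries where they do the work, as an engineer would, in place of code of your own. Each camera call takes 0.05 s, during which the arm holds its last target. There are 200 camera calls.

TASK

Lift the open-fronted wooden tray and tip all five chestnuts off its lip into the yellow tub. Then hold the empty tray up to the record camera and finish while still holding it there, motionless: the middle of its floor straight in front of the lens, at lens height and 25 cm from it, the open lip turned towards the camera and dipped about 40 degrees so that the camera sees into the tray. Leave the tub, the jar, the mould and the spatula where they stand.

Things in the scene. Friction and masses are not known exactly. Their poses are not given: they have to be found in the camera images.
- tray_grip (a point): A good place to grip the wooden scoop tray: the middle of its back wall, 30 mm above the tray's underside and 83 mm behind tray_mid. The back wall is a flat upright board 14 mm thick (along the tray's x), 150 mm wide (along y) and 45 mm high above the underside; it can be pinched from above. Its axes are the tray's: x points from the back wall to the open lip, z up out of the tray. No chestnut starts within 30 mm of the wall's inner face.
- tray_mid (a point): Middle of the floor of the wooden scoop tray, on its upper side (6 mm above the underside). The tray is a light three-sided wooden tray, 180 mm long (x) and 150 mm wide (y), about 240 g, standing on the bench: 6 mm floor, back wall at one end, 8 mm side walls falling from about 40 mm at the back to 18 mm at the front, no wall at the lip end. Its axes are the tray's: x points from the back wall to the open lip, z up out of the tray. 
- tray_lip (a point): Middle of the tray's open front edge, on the floor's upper side, 90 mm along x from tray_mid. Its axes are the tray's: x points from the back wall to the open lip, z up out of the tray. 
- tray: The same tray as a body; origin at the centre of its underside, axes as above (x to the open lip, z up).
- tub_mouth (a point): Centre of the mouth of the open yellow plastic tub, at rim height, 90 mm above the bench. The tub measures 240 mm (its x) by 200 mm (its y) by 90 mm high, plus an 8 mm rolled rim outside; walls 4 mm; its floor is 4 mm above the bench. It stands loose (about 0.7 kg). Its y points roughly to the side where the tray starts (the robot's left).
- lens (a point): Centre of the front glass of the record camera, a grey box on a post with a round base, fixed on the bench at the robot's right; the lens is 220 mm above the bench. x is the level viewing direction, straight out of the lens; z up, y to the left as the camera looks.
- jar_mid (a point): Middle of a white round jar with lid, 80 mm across, 85 mm high: a bystander.
- mould_mid (a point): Middle of a dark wooden sweet mould lying flat, 200 x 70 x 28 mm: a bystander.
- spatula_mid (a point): A dark wooden-handled spatula lying flat on the bench at the right, 240 mm long: a bystander; the point lies near its middle.
- chestnut0_mid (a point): Middle of chestnut 1 of 5, brown, in its hard shell, 31 mm across and 27 mm high, 16 g, loose on the tray, standing on its flat base with the tip up. This point is 12 mm above its base. The waxy chestnuts stay put on a tray tilted less than about 15 degrees, start to slide between 17 and 27 degrees, and may roll.
- chestnut1_mid (a point): Middle of chestnut 2 of 5, brown, in its hard shell, 31 mm across and 27 mm high, 16 g, loose on the tray, standing on its flat base with the tip up. This point is 12 mm above its base. The waxy chestnuts stay put on a tray tilted less than about 15 degrees, start to slide between 17 and 27 degrees, and may roll.
- chestnut2_mid (a point): Middle of chestnut 3 of 5, brown, in its hard shell, 31 mm across and 27 mm high, 16 g, loose on the tray, standing on its flat base with the tip up. This point is 12 mm above its base. The waxy chestnuts stay put on a tray tilted less than about 15 degrees, start to slide between 17 and 27 degrees, and may roll.
- chestnut3_mid (a point): Middle of chestnut 4 of 5, brown, in its hard shell, 31 mm across and 27 mm high, 16 g, loose on the tray, standing on its flat base with the tip up. This point is 12 mm above its base. The waxy chestnuts stay put on a tray tilted less than about 15 degrees, start to slide between 17 and 27 degrees, and may roll.
- chestnut4_mid (a point): Middle of chestnut 5 of 5, brown, in its hard shell, 31 mm across and 27 mm high, 16 g, loose on the tray, standing on its flat base with the tip up. This point is 12 mm above its base. The waxy chestnuts stay put on a tray tilted less than about 15 degrees, start to slide between 17 and 27 degrees, and may roll.

How it is judged:
By the outcome, as a careful person would: the job done as asked, in the order asked, and still so for the second after the job is handed in, while the arm keeps its last pose, push and grip.
It also fails if it takes over 48 s, if anything falls off the work surface, if the arm or the gripper's body presses on something with over 40 N, if the wrist force passes 120 N, or if a joint passes its speed limit or range.

## Working session

There is one attempt and no reset: what is moved stays moved. The work goes in short steps, Python scripts to look and compute and a tool call to move; the robot and the scene stay as the last step left them, time stands still between calls to the robot, and variables do not carry over. Pictures are saved under pics/ and viewed, at most 10 in all, crops included, and the job is handed in when it is done.

Besides the shell and the picture viewer there is one more tool, called after ">>>" by a JSON object that holds its "op" and its "data". step_arm: Moves the arm, as the interface text tells. Its arguments: {"type":"object","properties":{"series":{"type":"array"},"squeeze":{"type":"number"}},"required":["series"]}

```bash
mkdir -p pics; cat > h.py <<'E'
import numpy as np, cv2
from cell import manip
from scipy.spatial.transform import Rotation as Ro
def setup(n):
    i=manip.camera_info(n); o=np.array(i["orientation"],float)
    R=o if o.shape==(3,3) else Ro.from_euler('xyz',o).as_matrix()
    f=210/np.tan(np.radians(i["fovy"])/2); K=np.array([[f,0,i["cx"]],[0,f,i["cy"]],[0,0,1]])
    return K,np.array([i["k1"],0,0,0,0.]),R,np.array(i["eye"],float)
def rays(n,uv):
    K,d,R,e=setup(n); s=cv2.undistortPoints(np.array(uv,float).reshape(-1,1,2),K,d)[:,0]
    return e,np.c_[s,np.ones(len(s))]@R.T
def plane(n,uv,z):
    e,r=rays(n,uv); return e+r*((z-e[2])/r[:,2])[:,None]
def cloud(n,dep):
    v,u=np.mgrid[:420,:560]; e,r=rays(n,np.c_[u.ravel(),v.ravel()])
    return (e+r*dep.reshape(-1,1)).reshape(420,560,3)
def shot(tag,names=("scene","top")):
    out={}
    for n in names:
        p,d=manip.camera(n); cv2.imwrite(f"pics/{tag}_{n}.png",p); np.savez(f"pics/{tag}_{n}.npz",p=p,d=d); out[n]=(p,d,cloud(n,d))
    return out
E
python3 - <<'E'
from h import *
for n in("scene","top"): print(manip.camera_info(n))
shot("a"); s=manip.read_state(); print(s["eef_pos"],s["eef_rot"],s["finger_gap"],s["clock"])
E
```

```text
{'fovy': 57.80041231045387, 'cx': 278.81508165195595, 'cy': 215.60730412290272, 'k1': -0.08528337999054203, 'eye': array([1423.05535635, -195.16659501, 1026.29342242]), 'orientation': array([-2.34208972, -0.00329934,  1.44896688])}
{'fovy': 48.978604043576034, 'cx': 278.60440279199616, 'cy': 213.004655848537, 'k1': 0.054027110605714586, 'eye': array([ 457.05537963,  -91.21832784, 1434.86813828]), 'orientation': array([-3.05496131,  0.0068105 , -1.57923989])}
[ 189.96820707 -515.92134166  229.94993721] [-3.14054024e+00 -4.98662624e-05  3.52779666e-01] 94.07930776710221 0.1
```

View pics/a_top.png

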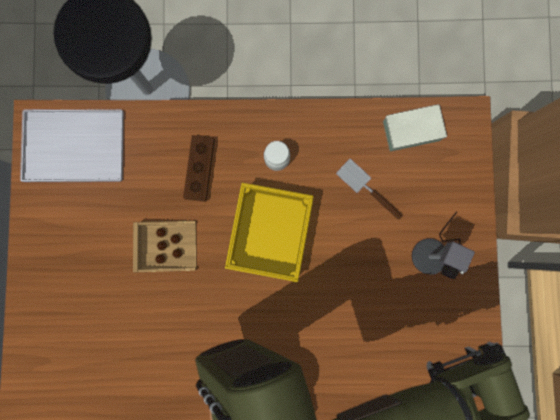

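View pics/a_scene.png

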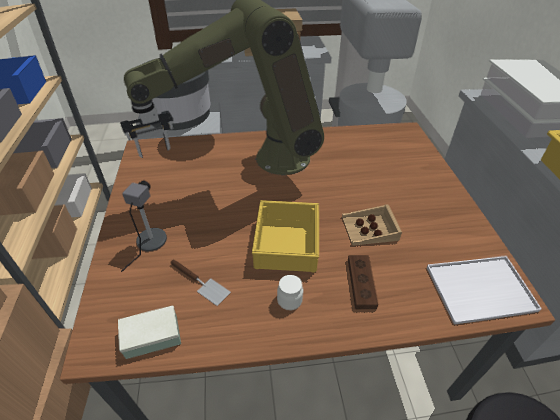

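```bash
cat > m.py <<'E'
from h import *
D={n:np.load(f"pics/a_{n}.npz") for n in("scene","top")}
C={n:cloud(n,D[n]["d"]) for n in D}
P=C["top"]; hsv=cv2.cvtColor(D["top"]["p"],cv2.COLOR_BGR2HSV)
# tub
m=cv2.inRange(hsv,(20,150,90),(35,255,255)); m[:170]=0;m[300:]=0
q=P[(m>0)&(P[...,2]>80)&(P[...,2]<105)]; print("tub rim",cv2.minAreaRect(q[:,:2].astype(np.float32)),q[:,2].mean())
# tray
b=np.zeros((420,560),bool); b[205:285,120:212]=1
for lo,hi in((3,12),(30,60)):
    k=b&(P[...,2]>lo)&(P[...,2]<hi); q=P[k]; print("tray",lo,len(q),cv2.minAreaRect(q[:,:2].astype(np.float32)),q[:,2].max())
k=b&(P[...,2]>42)&(P[...,2]<60);q=P[k];print("back",len(q),cv2.minAreaRect(q[:,:2].astype(np.float32)))
# camera head
b[:]=0;b[200:300,400:490]=1
k=b&(P[...,2]>150);q=P[k];print("head",len(q),cv2.minAreaRect(q[:,:2].astype(np.float32)),np.percentile(q[:,2],[0,50,100]))
k=b&(P[...,2]>5)&(P[...,2]<30);q=P[k];print("base",len(q),cv2.minAreaRect(q[:,:2].astype(np.float32)))
a=cv2.resize(D["top"]["p"][205:295,400:490],(400,400),interpolation=cv2.INTER_CUBIC)
c=cv2.resize(D["scene"]["p"][160:250,100:190],(400,400),interpolation=cv2.INTER_CUBIC)
cv2.imwrite("pics/cam.png",np.hstack([a,c]))
a=cv2.resize(D["top"]["p"][205:285,120:210],None,fx=6,fy=6,interpolation=cv2.INTER_CUBIC);cv2.imwrite("pics/tray.png",a)
E
python3 m.py
```

```text
tub rim ((520.8916015625, -54.20805358886719), (216.45606994628906, 258.51580810546875), 78.92273712158203) 88.70153739607028
tray 3 2008 ((488.11669921875, 268.310546875), (245.65260314941406, 282.6466064453125), 0.15750627219676971) 11.987427966500718
tray 30 470 ((480.94439697265625, 288.23577880859375), (148.63943481445312, 135.99143981933594), 0.9643735885620117) 52.16009070082896
back 190 ((479.568359375, 317.33648681640625), (78.14221954345703, 143.90151977539062), 89.79634094238281)
head 943 ((425.68310546875, -338.832275390625), (99.62313079833984, 489.1448669433594), 4.291048526763916) [ 152.30256351  240.66578893 1434.86813828]
base 1138 ((465.7265319824219, -590.6751098632812), (275.37548828125, 302.6675109863281), 89.47769165039062)
```

View pics/cam.png

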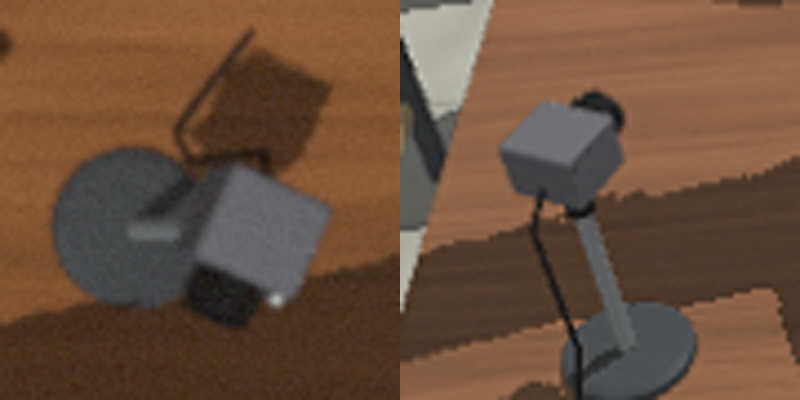

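View pics/tray.png

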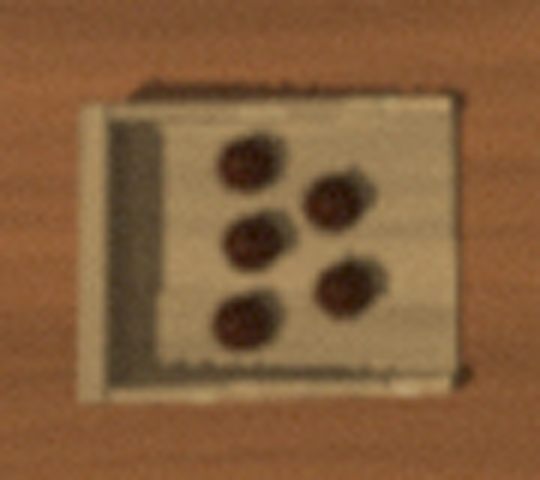

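```bash
cat > m2.py <<'E'
from h import *
D={n:np.load(f"pics/a_{n}.npz") for n in("scene","top")}
C={n:cloud(n,D[n]["d"]) for n in D}
np.set_printoptions(precision=1,suppress=True)
T=lambda l:np.array(l)/6+np.array([120,205])-.4
print("wall top",plane("top",T([(80,104),(80,402),(107,104),(107,388)]),45))
print("lip corners z18",plane("top",T([(455,97),(455,391)]),18),"lip floor",plane("top",T([(457,115),(457,375)]),6))
print("nuts",plane("top",T([(247,163),(335,203),(252,243),(345,290),(243,322)]),14))
for n in D:
    P=C[n];k=(D[n]["d"]>0)&(P[...,2]>185)&(P[...,2]<300)&(P[...,0]>300)&(P[...,0]<600)&(P[...,1]<-350)&(P[...,1]>-800)
    q=P[k]; print(n,len(q)); 
    if not len(q): continue
    t=q[(q[:,2]>np.percentile(q[:,2],97)-4)]; print(" top face",len(t),cv2.minAreaRect(t[:,:2].astype(np.float32)),t[:,2].mean())
    g=cv2.cvtColor(D[n]["p"],cv2.COLOR_BGR2GRAY); bl=P[k&(g<45)]; print(" black",len(bl),bl.mean(0) if len(bl) else "",cv2.minAreaRect(bl[:,:2].astype(np.float32)) if len(bl) else "", bl.min(0),bl.max(0))
X=lambda l:np.array(l)*.225+np.array([400,205])-.4
print("box",plane("top",X([(235,165),(330,210),(295,300),(200,258)]),245)) 
print("lens front edge",plane("top",X([(182,303),(245,327)]),235))
E
python3 m2.py
```

```text
wall top [[554.8 356.1  45. ]
 [406.4 353.   45. ]
 [554.7 342.7  45. ]
 [413.2 339.8  45. ]]
lip corners z18 [[558.5 173.7  18. ]
 [408.8 172.4  18. ]] lip floor [[550.  174.8   6. ]
 [416.5 173.7   6. ]]
nuts [[525.9 280.5  14. ]
 [504.9 235.3  14. ]
 [484.9 277.3  14. ]
 [460.5 229.7  14. ]
 [444.8 281.3  14. ]]
scene 543
 top face 179 ((448.2886047363281, -539.7681884765625), (59.123714447021484, 60.18367385864258), 61.173744201660156) 244.3311132744409
 black 43 [ 430.2 -526.4  225. ] ((444.5121154785156, -543.8138427734375), (29.68793487548828, 105.05874633789062), 51.823795318603516) [ 398.4 -566.2  186.1] [ 493.7 -503.4  241.2]
top 901
 top face 342 ((439.1036376953125, -538.7945556640625), (60.28416061401367, 70.66255950927734), 63.85874938964844) 243.7822853730334
 black 178 [ 411.4 -522.   231.5] ((444.1068115234375, -537.8742065429688), (38.33312225341797, 107.42137908935547), 68.61235046386719) [ 390.1 -565.1  189.2] [ 491.3 -502.2  245.3]
box [[ 482.9 -526.8  245. ]
 [ 457.  -579.   245. ]
 [ 406.  -557.   245. ]
 [ 430.  -504.8  245. ]]
lens front edge [[ 404.1 -496.9  235. ]
 [ 390.3 -532.   235. ]]
```

>>> {"op": "step_arm", "data": {"series": [15,50,0,-0.168,0.47,15,50,0,-0.168,0.47,18,54,0,0,0.47,18,54,0,0,0.47,18,54,0,0,0.47,18,54,0,0,0.47,18,54,0,0,0.47,18,54,0,0,0.47,18,54,0,0,0.47,18,54,0,0,0.47,18,54,0,0,0.47,18,54,0,0,0.47,18,54,0,0,0.47,18,54,0,0,0.47,18,54,0,0,0.47,18,54,0,0,0.47,9,7,0,0,0.47,0,0,0,0,0.47], "squeeze": 30}}

```text
clock: 2.35
eef_pos: [481.1, 346.6, 229.7]
eef_rot: [3.141, 0.001, 0.017]
wrist_force: [-0.3, 0.1, 0.6]
finger_gap: 49.7
finger_force: 0.0
```

>>> {"op": "step_arm", "data": {"series": [0,1,-60,0,0.47,0,0,-55,0,0.47,0,0,-40,0,0.47,0,0,-25,0,0.47,0,0,-8,0,0.47,0,0,0,0,0.6,0,0,0,0,0.75,0,0,0,0,0.9,0,0,0,0,1,0,0,0,0,1], "squeeze": 30}}

```text
clock: 3.6
eef_pos: [481.3, 348.1, 43.1]
eef_rot: [-3.141, -0.001, 0.017]
wrist_force: [-1.0, 0.3, 6.0]
finger_gap: 14.1
finger_force: 30.0
```

>>> {"op": "step_arm", "data": {"series": [0,0,8,0,1,0,0,20,0,1,0,0,30,0,1,0,0,35,0,1,0,0,35,0,1,2,-8,30,0,1,3,-16,20,0,1,5,-24,12,0,1,5,-30,2,0,1,5,-34,0,0,1,5,-34,0,0,1,5,-30,0,0,1,4,-24,0,0,1,3,-16,0,0,1,1,-9,0,0,1,0,-3,0,0,1,0,0,0,0,1], "squeeze": 40}}

```text
clock: 5.72
eef_pos: [518.9, 120.2, 234.4]
eef_rot: [-3.142, 0.0, 0.017]
wrist_force: [-0.6, -0.2, -3.0]
finger_gap: 13.7
finger_force: 40.0
```

```bash
python3 -c "
from h import *
o=shot('b')
cv2.imwrite('pics/b2.png',np.hstack([o['scene'][0][80:320,180:440],o['top'][0][150:390,130:390]]))
s=manip.read_state();print(s['wrist_force'],s['moment'],s['effort'])"
```

```text
[ 0.73457593 -0.15454241 -1.69516611] [0.22627191 0.04960726 0.00976943] [-2.61666533e-01 -5.23213148e+01 -3.65051079e+01 -1.84877641e-01
 -4.81131894e-02 -4.22911762e-03]
```

View pics/b2.png

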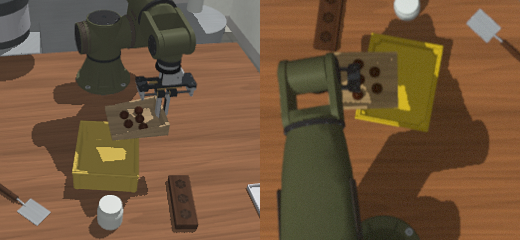

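>>> {"op": "step_arm", "data": {"series": [0,0,0,0,0.84,0,0,0,0,0.82,0,0,0,0,0.81,0,0,0,0,0.81], "squeeze": 60}}

```text
clock: 6.32
eef_pos: [519.1, 119.9, 234.5]
eef_rot: [-3.142, -0.0, 0.017]
wrist_force: [-0.2, 0.2, -0.3]
finger_gap: 17.6
finger_force: 0.0
```

```bash
python3 -c "
from h import *
o=shot('c')
cv2.imwrite('pics/c2.png',np.hstack([o['scene'][0][130:250,250:400],o['top'][0][180:300,190:340]]).repeat(2,0).repeat(2,1))
s=manip.read_state();print(s['wrist_force'],s['moment'],s['finger_gap'],s['finger_force'])"
```

```text
[ 0.38198339 -0.08101672  0.59994917] [0.00895027 0.00800836 0.06610303] 17.68567063457 0.0
```

View pics/c2.png

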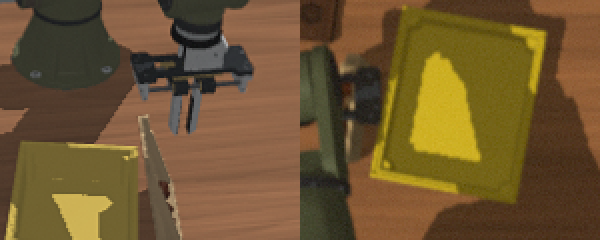

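>>> {"op": "step_arm", "data": {"series": [0,0,10,0,0.8,0,0,10,0,0.8,0,0,20,0,0.8,0,0,40,0,0.8,0,40,40,0,0.8,-40,50,0,0,0.8,-50,50,0,0,0.8,-50,50,0,0,0.5,-50,30,0,0,0,-20,0,0,0,0]}}

```text
clock: 7.68
eef_pos: [319.5, 328.2, 355.3]
eef_rot: [-3.141, -0.001, 0.02]
wrist_force: [0.8, -0.3, -0.1]
finger_gap: 45.7
finger_force: 0.0
```

```bash
python3 -c "
from h import *
o=shot('d')
cv2.imwrite('pics/d2.png',np.hstack([o['scene'][0][100:320,160:460],o['top'][0][130:350,110:410]]).repeat(1,0))"
```

```text
(no output)
```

View pics/d2.png

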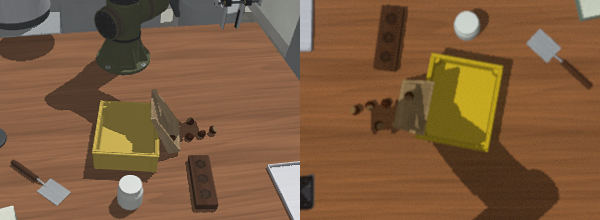

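```bash
python3 - <<'E'
from h import *
np.set_printoptions(precision=0,suppress=True,linewidth=180)
D={n:np.load(f"pics/d_{n}.npz") for n in("scene","top")}
a=cv2.resize(D["scene"]["p"][180:265,290:390],(400,340),interpolation=cv2.INTER_CUBIC)
b=cv2.resize(D["top"]["p"][195:280,150:250],(400,340),interpolation=cv2.INTER_CUBIC)
cv2.imwrite("pics/d3.png",np.hstack([a,b]))
P=cloud("top",D["top"]["d"])
for r in (212,225,235,245,258):
    print(r,[tuple(P[r,c].round().astype(int)) for c in range(196,250,4)])
E
```

```text
212 [(np.int64(587), np.int64(175), np.int64(0)), (np.int64(588), np.int64(164), np.int64(-7)), (np.int64(587), np.int64(151), np.int64(-2)), (np.int64(587), np.int64(138), np.int64(-3)), (np.int64(585), np.int64(122), np.int64(25)), (np.int64(583), np.int64(107), np.int64(42)), (np.int64(580), np.int64(91), np.int64(73)), (np.int64(578), np.int64(77), np.int64(91)), (np.int64(576), np.int64(62), np.int64(113)), (np.int64(574), np.int64(48), np.int64(137)), (np.int64(572), np.int64(35), np.int64(159)), (np.int64(571), np.int64(23), np.int64(166)), (np.int64(586), np.int64(25), np.int64(3)), (np.int64(586), np.int64(13), np.int64(3))]
225 [(np.int64(547), np.int64(175), np.int64(-2)), (np.int64(546), np.int64(162), np.int64(2)), (np.int64(546), np.int64(150), np.int64(1)), (np.int64(546), np.int64(138), np.int64(-4)), (np.int64(544), np.int64(121), np.int64(28)), (np.int64(543), np.int64(107), np.int64(43)), (np.int64(543), np.int64(94), np.int64(51)), (np.int64(544), np.int64(85), np.int64(24)), (np.int64(541), np.int64(67), np.int64(71)), (np.int64(539), np.int64(52), np.int64(106))
[... 1399 characters left out ...]
26), np.int64(1)), (np.int64(483), np.int64(13), np.int64(6))]
258 [(np.int64(444), np.int64(174), np.int64(3)), (np.int64(444), np.int64(162), np.int64(2)), (np.int64(444), np.int64(151), np.int64(-6)), (np.int64(444), np.int64(128), np.int64(56)), (np.int64(445), np.int64(113), np.int64(77)), (np.int64(444), np.int64(103), np.int64(65)), (np.int64(444), np.int64(93), np.int64(53)), (np.int64(444), np.int64(77), np.int64(86)), (np.int64(445), np.int64(61), np.int64(126)), (np.int64(445), np.int64(46), np.int64(154)), (np.int64(443), np.int64(50), np.int64(7)), (np.int64(443), np.int64(38), np.int64(3)), (np.int64(443), np.int64(26), np.int64(-2)), (np.int64(443), np.int64(13), np.int64(4))]
```

View pics/d3.png

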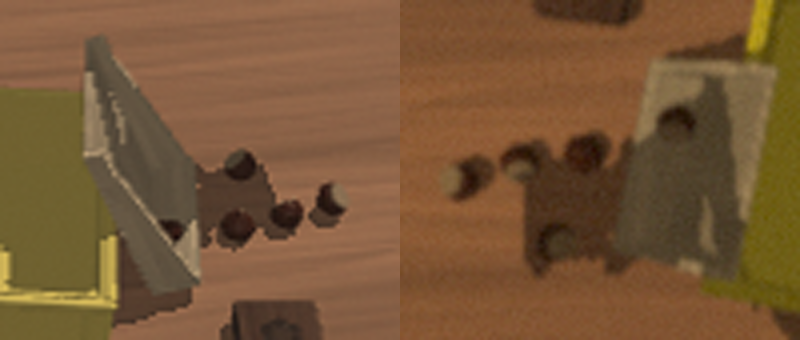

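```bash
cat > nuts.py <<'E'
import sys
from h import *
np.set_printoptions(precision=0,suppress=True)
def nuts(tag):
    p=np.load(f"pics/{tag}_top.npz")["p"]
    hsv=cv2.cvtColor(p,cv2.COLOR_BGR2HSV); P=cloud("top",np.load(f"pics/{tag}_top.npz")["d"])
    m=((P[...,2]>14)&(P[...,2]<36)).astype(np.uint8); m[:205]=0;m[275:]=0;m[:,:120]=0;m[:,207:]=0
    n,l,s,c=cv2.connectedComponentsWithStats(m)
    for i in range(1,n):
        if s[i][4]>8: print(c[i],s[i],plane("top",[c[i]],18)[0])
if __name__=="__main__":
    nuts(sys.argv[1])
    print("by eye",plane("top",[(150+(u-400)/4,195+v/4) for u,v in((464,180),(522,160),(587,153),(555,241))],14))
    print("tray nut",plane("top",[(150+278/4,195+123/4)],45))
E
python3 nuts.py d
```

```text
[195. 233.] [191 229   9   9  62] [521. 174.  18.]
[179. 236.] [175 232  10   9  67] [513. 223.  18.]
[164. 240.] [160 236  10  10  73] [499. 268.  18.]
[205. 251.] [203 240   4  19  41] [466. 143.  18.]
[188. 256.] [184 251  10  10  74] [452. 194.  18.]
by eye [[500. 264.  14.]
 [515. 220.  14.]
 [520. 170.  14.]
 [453. 194.  14.]]
tray nut [[541.  96.  45.]]
```

>>> {"op": "step_arm", "data": {"series": [20,-7,-28,0.172,0.36,20,-7,-28,0.172,0.36,20,-7,-28,0.172,0.36,20,-7,-28,0.172,0.36,20,-7,-28,0.172,0.36,20,-7,-28,0.172,0.36,20,-7,-28,0.172,0.36,20,-7,-28,0.172,0.36,20,-5,-28,0.172,0.36,0,1,-30,0,0.36,0,0,-30,0,0.36,0,0,-16,0,0.36,0,0,0,0,0.6,0,0,0,0,0.8,0,0,0,0,0.8], "squeeze": 15}}

```text
clock: 9.65
eef_pos: [502.0, 266.9, 26.8]
eef_rot: [3.141, -0.0, 1.564]
wrist_force: [0.1, -0.4, -0.3]
finger_gap: 33.5
finger_force: 0.0
```

>>> {"op": "step_arm", "data": {"series": [0,0,0,0,0.8,0,0,0,0,0.8,0,-5,55,0,0.8,0,-45,60,0,0.8,4,-55,55,0,0.8,4,-58,35,0,0.8,4,-58,0,0,0.8,4,-58,-30,0,0.8,3,-48,-50,0,0.8,0,0,-20,0,0.8], "squeeze": 15}}

```text
clock: 10.9
eef_pos: [518.1, -32.1, 112.0]
eef_rot: [-3.139, -0.0, 1.561]
wrist_force: [-0.8, 0.6, -0.1]
finger_gap: 29.5
finger_force: 15.0
```

>>> {"op": "step_arm", "data": {"series": [0,0,0,0,0.36,0,0,0,0,0.36,0,0,50,0,0.36,0,10,50,0,0.36,0,50,10,0,0.36,0,50,0,0,0.36,-2,50,-15,0,0.36,-2,50,-45,0,0.36,0,44,-45,0,0.36,0,0,-45,0,0.36,0,0,-30,0,0.36,0,0,0,0,0.36], "squeeze": 15}}

```text
clock: 12.4
eef_pos: [514.4, 220.9, 47.1]
eef_rot: [-3.14, 0.001, 1.566]
wrist_force: [-0.1, -0.4, 0.5]
finger_gap: 60.1
finger_force: 0.0
```

>>> {"op": "step_arm", "data": {"series": [0,0,-20,0,0.5,0,0,0,0,0.8,0,0,0,0,0.8,0,0,0,0,0.8,0,0,0,0,0.8,0,0,50,0,0.8,0,-15,45,0,0.8,0,-30,40,0,0.8,2,-40,30,0,0.8,2,-45,25,0,0.8,2,-48,0,0,0.8,2,-48,0,0,0.8,2,-45,-25,0,0.8,0,-10,-45,0,0.8,0,0,-20,0,0.8,0,0,0,0,0.36,0,0,0,0,0.36], "squeeze": 15}}

```text
clock: 14.52
eef_pos: [525.7, -60.4, 129.0]
eef_rot: [3.14, 0.0, 1.565]
wrist_force: [0.3, -0.3, 0.9]
finger_gap: 44.4
finger_force: 0.0
```

>>> {"op": "step_arm", "data": {"series": [0,0,50,0,0.36,0,25,40,0,0.36,0,48,5,0,0.36,0,50,0,0,0.36,-2,50,-20,0,0.36,-2,40,-45,0,0.36,-2,20,-50,0,0.36,0,0,-45,0,0.36,0,0,-30,0,0.36,0,0,-7,0,0.5,0,0,0,0,0.8,0,0,0,0,0.8,0,0,0,0,0.8,0,0,0,0,0.8], "squeeze": 15}}

```text
clock: 16.27
eef_pos: [519.8, 172.6, 26.9]
eef_rot: [3.14, -0.0, 1.565]
wrist_force: [-0.3, 0.7, 5.9]
finger_gap: 29.4
finger_force: 15.0
```

>>> {"op": "step_arm", "data": {"series": [0,0,50,0,0.8,0,0,50,0,0.8,0,-20,45,0,0.8,0,-35,35,0,0.8,0,-45,20,0,0.8,0,-48,0,0,0.8,0,-48,0,0,0.8,0,-30,-35,0,0.8,0,0,-45,0,0.8,0,0,-10,0,0.8,0,0,0,0,0.36,0,0,0,0,0.36,-10,0,40,0,0.36,-20,20,45,0,0.36,-20,45,15,0,0.36,-20,45,0,0,0.36], "squeeze": 15}}

```text
clock: 18.27
eef_pos: [449.1, 57.7, 238.5]
eef_rot: [3.137, -0.0, 1.564]
wrist_force: [-0.1, -0.4, 0.1]
finger_gap: 60.3
finger_force: 0.0
```

```bash
python3 - <<'E'
from h import *
from nuts import nuts
o=shot("e"); s=manip.read_state(); print(s["clock"],s["eef_pos"],s["finger_gap"])
nuts("e")
P=o["top"][2]; k=(P[...,2]>17)&(P[...,2]<45)&(P[...,0]>430)&(P[...,0]<620)&(P[...,1]>-130)&(P[...,1]<15)
n,l,st,c=cv2.connectedComponentsWithStats(k.astype(np.uint8))
for i in range(1,n):
    if st[i][4]>10: print("tub",st[i],plane("top",[c[i]],18)[0])
E
```

```text
18.375 [448.  59. 238.] 60.33850486685804
[203. 227.] [199 207   8  36  88] [538. 150.  18.]
tub [268 208  10  10  68] [582. -63.  18.]
tub [264 219  10  10  70] [549. -52.  18.]
tub [247 229   6   9  43] [520.   8.  18.]
```

>>> {"op": "step_arm", "data": {"series": [0,50,0,0,0.36,2,50,-15,0,0.36,2,35,-45,0,0.36,0,0,-50,0,0.36,0,0,-50,0,0.36,0,0,-40,0,0.36,0,0,-11,0,0.5,0,0,0,0,0.8,0,0,0,0,0.8,0,0,0,0,0.8,0,0,0,0,0.8], "squeeze": 15}}

```text
clock: 19.75
eef_pos: [453.5, 191.6, 25.3]
eef_rot: [3.141, -0.0, 1.565]
wrist_force: [-0.8, -0.2, 5.5]
finger_gap: 19.3
finger_force: 2.9
```

>>> {"op": "step_arm", "data": {"series": [0,0,0,0,0.9,0,0,10,0,0.9], "squeeze": 15}}

```text
clock: 20.0
eef_pos: [452.9, 191.4, 34.7]
eef_rot: [-3.141, 0.0, 1.565]
wrist_force: [0.1, 0.2, 0.3]
finger_gap: 9.6
finger_force: 0.0
```

```bash
python3 - <<'E'
from h import *
o=shot("f",("scene",)); p=o["scene"][0]
K,d,R,e=setup("scene")
uv=cv2.projectPoints(np.array([[453.,192,15]]),R.T,-R.T@e,K,d)[0][0,0]; print(uv)
x,y=map(int,uv); cv2.imwrite("pics/f2.png",cv2.resize(p[y-60:y+60,x-80:x+60],None,fx=4,fy=4,interpolation=cv2.INTER_CUBIC))
E
```

```text
[348.61024906 221.37980161]
```

View pics/f2.png

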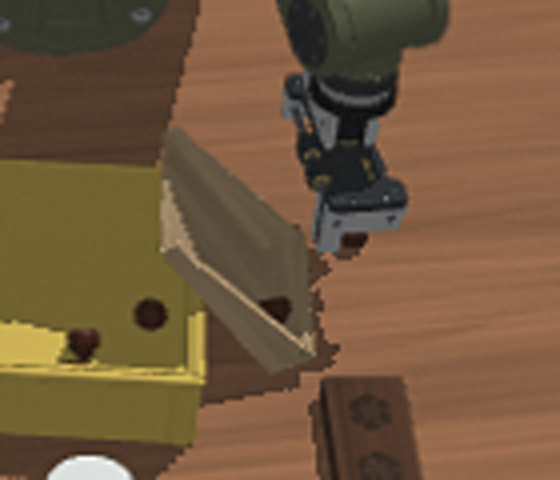

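```bash
python3 - <<'E'
from h import *
z=np.load("pics/f_scene.npz");p=z["p"];P=cloud("scene",z["d"])
hsv=cv2.cvtColor(p,cv2.COLOR_BGR2HSV); 
k=np.zeros((420,560),np.uint8); k[212:232,345:368]=1
m=k.astype(bool)&(p.max(2)<75)&(P[...,2]>5)&(P[...,2]<32)&(p[...,2]>p[...,0].astype(int)+12)
print(m.sum(),np.median(P[m],0),P[m].min(0),P[m].max(0)); print(plane("scene",[(356.5,221),(354,221),(359,221)],16))
E
```

```text
20 [453.61140976 220.4431807   17.82690899] [448.16313818 213.39600611   5.27261427] [458.69151321 232.06878154  28.54075127]
[[455.54736548 221.88337615  16.        ]
 [454.41700081 212.44736464  16.        ]
 [456.67880418 231.32649933  16.        ]]
```

>>> {"op": "step_arm", "data": {"series": [0,0,0,0,0.36,-2,0,0,0,0.36,-2,0,0,0,0.36,0,0,0,0,0.36,0,15,0,0,0.36,0,15,0,0,0.36,0,1,-9,0,0.6,0,0,0,0,0.8,0,0,0,0,0.8,0,0,0,0,0.8], "squeeze": 15}}

```text
clock: 21.3
eef_pos: [449.1, 222.4, 25.3]
eef_rot: [-3.141, 0.0, 1.565]
wrist_force: [0.4, 0.4, 0.1]
finger_gap: 29.2
finger_force: 15.2
```

>>> {"op": "step_arm", "data": {"series": [0,-5,50,0,0.8,2,-20,45,0,0.8,5,-35,35,0,0.8,5,-40,30,0,0.8,5,-45,25,0,0.8,5,-48,10,0,0.8,5,-48,0,0,0.8,5,-30,-35,0,0.8,0,0,-45,0,0.8,0,0,0,0,0.36,0,0,0,0,0.5], "squeeze": 15}}

```text
clock: 22.68
eef_pos: [481.7, -48.4, 142.1]
eef_rot: [3.14, 0.0, 1.565]
wrist_force: [0.3, -0.6, 0.4]
finger_gap: 45.2
finger_force: 0.0
```

```bash
cat > pose.py <<'E'
from h import *
np.set_printoptions(precision=2,suppress=True)
z=np.load("pics/d_top.npz"); P=cloud("top",z["d"]); p=z["p"]
k=np.zeros((420,560),bool);k[205:270,205:245]=1
k&=(P[...,2]>15)
hsv=cv2.cvtColor(p,cv2.COLOR_BGR2HSV)
k&=hsv[...,1]<150
q=P[k]; rng=np.random.default_rng(0); best=0
for _ in range(500):
    a,b,c=q[rng.choice(len(q),3,False)]; n=np.cross(b-a,c-a); l=np.linalg.norm(n)
    if l<500: continue
    n/=l; i=abs((q-a)@n)<4
    if i.sum()>best: best=i.sum();I=i
f=q[I]; m=f.mean(0); n=np.linalg.svd(f-m)[2][2]; n*=np.sign(n[1])
ey=np.array([1,-.16,0]); ey-=n*(ey@n); ey/=np.linalg.norm(ey); ex=np.cross(ey,n); 
if ex[2]<0: ex=-ex
print("normal",n,len(q),best,"up-slope",ex,np.degrees(np.arcsin(ex[2])))
ab=np.c_[(q-m)@ey,(q-m)@ex].astype(np.float32); h=(q-m)@n
fl=ab[abs(h)<6]; print(m, fl.min(0),fl.max(0), cv2.minAreaRect(fl))
r=cv2.minAreaRect(fl); 
for c in cv2.boxPoints(r): print("corner",m+c[0]*ey+c[1]*ex)
w=h>10; print("walls",[ (ab[w][j].round(),h[w][j].round()) for j in range(0,w.sum(),max(1,w.sum()//14))])
E
python3 pose.py
```

```text
normal [0.18 0.89 0.41] 1570 890 up-slope [-0.07 -0.41  0.91] 65.63944723804977
[503.65  60.76 100.35] [-72.33 -95.41] [73.86 78.35] ((0.5285720825195312, -8.643959045410156), (173.7159423828125, 146.17678833007812), 89.8289794921875)
corner [438.36 113.35  14.6 ]
corner [581.91  85.85  12.09]
corner [571.1   15.   170.33]
corner [427.55  42.5  172.84]
walls [(array([  75., -104.], dtype=float32), np.float64(38.0)), (array([ 70., -53.], dtype=float32), np.float64(29.0)), (array([68., 36.], dtype=float32), np.float64(14.0)), (array([  56., -100.], dtype=float32), np.float64(25.0)), (array([ 43., -94.], dtype=float32), np.float64(27.0)), (array([ 27., -93.], dtype=float32), np.float64(28.0)), (array([ 13., -98.], dtype=float32), np.float64(36.0)), (array([  9., -93.], dtype=float32), np.float64(11.0)), (array([ -4., -92.], dtype=float32), np.float64(12.0)), (array([ -25., -100.], dtype=float32), np.float64(38.0)), (array([-36., -93.], dtype=float32), np.float64(34.0)), (array([-47., -91.], dtype=float32), np.float64(29.0)), (array([-57., -97.], dtype=float32), np.float64(12.0)), (array([-70., -35.], dtype=float32), np.float64(27.0)), (array([-74.,  38.], dtype=float32), np.float64(15.0))]
```

>>> {"op": "step_arm", "data": {"series": [-5,0,45,-0.06,0.5,-10,20,30,-0.06,0.5,-15,45,0,-0.06,0.5,-13,45,0,0,0.5,-5,16,-10,0,0.5,0,0,-40,0,0.5,0,0,-27,0,0.5,0,0,0,0,0.7,0,0,0,0,0.85,0,0,0,0,1,0,0,0,0,1], "squeeze": 30}}

```text
clock: 24.05
eef_pos: [433.6, 77.5, 139.4]
eef_rot: [3.14, -0.001, 1.385]
wrist_force: [2.0, 0.6, 0.6]
finger_gap: 10.4
finger_force: 0.6
```

>>> {"op": "step_arm", "data": {"series": [0,0,0,0,1,0,0,15,0,1,0,10,20,0,1,0,20,0,0,1,0,25,0,0,1], "squeeze": 30}}

```text
clock: 24.68
eef_pos: [433.1, 132.9, 174.6]
eef_rot: [3.141, -0.0, 1.384]
wrist_force: [-0.1, 0.5, -2.2]
finger_gap: 8.0
finger_force: 30.2
```

>>> {"op": "step_arm", "data": {"series": [0,3,-25,0,1,0,0,-25,0,1,0,0,-20,0,1,0,0,-20,0,1,0,0,-20,0,1,0,0,-15,0,1,0,0,-10,0,1], "squeeze": 18}}

```text
clock: 25.55
eef_pos: [433.2, 135.7, 39.0]
eef_rot: [-3.141, -0.0, 1.385]
wrist_force: [-10.3, 1.6, 25.2]
finger_gap: 8.0
finger_force: 18.0
```

```bash
python3 - <<'E'
from h import *
o=shot("g")
cv2.imwrite('pics/g2.png',np.hstack([cv2.resize(o['scene'][0][150:290,280:440],(400,350)),cv2.resize(o['top'][0][190:310,130:270],(400,350))]))
P=o["scene"][2]
E
```

```text
(no output)
```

View pics/g2.png

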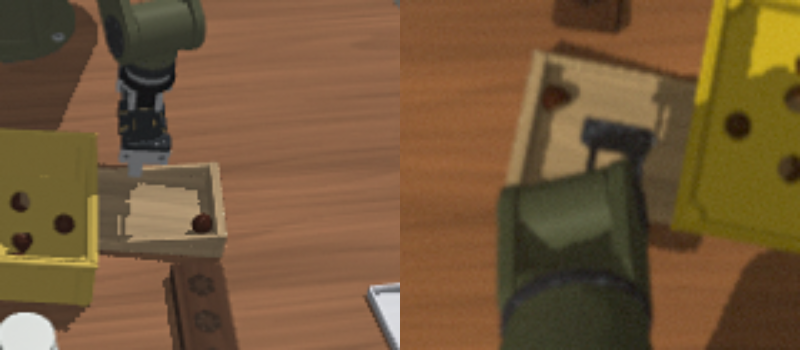

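>>> {"op": "step_arm", "data": {"series": [0,0,1,0,0.8,0,0,2,0,0.7,0,0,30,0,0.5,0,-15,50,0,0.5,0,-20,50,0,0.5,-10,-20,10,0,0.5], "squeeze": 18}}

```text
clock: 26.4
eef_pos: [424.3, 80.1, 185.0]
eef_rot: [3.136, -0.002, 1.385]
wrist_force: [-0.5, 0.5, -0.9]
finger_gap: 47.0
finger_force: 0.0
```

```bash
cat > flat.py <<'E'
import sys
from h import *
np.set_printoptions(precision=1,suppress=True)
t=sys.argv[1]; o=shot(t); p,d,P=o["top"]
k=np.zeros((420,560),bool);k[200:300,150:260]=1
w=k&(P[...,2]>38)&(P[...,2]<58)&(P[...,1]>140); n,l,st,c=cv2.connectedComponentsWithStats(w.astype(np.uint8))
for i in range(1,n):
    if st[i][4]>15:
        q=P[l==i]; r=cv2.minAreaRect(q[:,:2].astype(np.float32)); print("wall",st[i],r,q[:,2].mean())
        v=np.linalg.svd(q[:,:2]-q[:,:2].mean(0))[2][0]; print("  dir",v,np.degrees(np.arctan2(v[1],v[0])),q.mean(0),q.min(0),q.max(0))
g=p.max(2); m=k&(g<70)&(P[...,2]>14)&(P[...,2]<45)&(P[...,1]>120)
n,l,st,c=cv2.connectedComponentsWithStats(m.astype(np.uint8))
for i in range(1,n):
    if st[i][4]>15: print("dark",st[i],plane("top",[c[i]],22)[0])
f=k&(P[...,2]>0)&(P[...,2]<14)&(cv2.cvtColor(p,cv2.COLOR_BGR2HSV)[...,1]<140)&(P[...,1]>50)
q=P[f];print("floor",len(q),cv2.minAreaRect(q[:,:2].astype(np.float32)))
E
python3 flat.py h; python3 -c "
from h import *
s=manip.read_state();print(s['clock'],s['eef_pos'])"
```

```text
wall [167 207  17  51 260] ((523.5224609375, 231.29159545898438), (25.93622589111328, 151.6009063720703), 80.67498779296875) 43.90913497838489
  dir [-1.   0.2] 169.17969154583042 [524.4 233.1  43.9] [448.3 207.   38.1] [599.2 254.3  54.2]
dark [179 219  10   8  47] [553.3 210.8  22. ]
floor 1508 ((458.6959228515625, 173.73675537109375), (184.18658447265625, 264.286865234375), 78.11431121826172)
26.5 [423.24514371  79.57028503 183.22274545]
```

>>> {"op": "step_arm", "data": {"series": [30,30,-10,0,0.53,32,32,-15,0,0.53,32,32,-20,0,0.53,31,31,-25,0,0.53,0,0,-35,0,0.53,0,0,-25,0,0.53,0,0,-10,0,0.53], "squeeze": 12}}

```text
clock: 27.38
eef_pos: [547.2, 205.9, 39.4]
eef_rot: [-3.139, 0.001, 1.385]
wrist_force: [0.5, 1.1, 0.8]
finger_gap: 44.3
finger_force: 0.0
```

>>> {"op": "step_arm", "data": {"series": [0,-1,-6,0,0.6,0,0,0,0,0.75,0,0,0,0,0.75,0,0,0,0,0.75], "squeeze": 12}}

```text
clock: 27.88
eef_pos: [548.4, 204.6, 36.3]
eef_rot: [3.141, -0.0, 1.385]
wrist_force: [0.1, 0.3, 0.1]
finger_gap: 27.0
finger_force: 11.9
```

>>> {"op": "step_arm", "data": {"series": [0,-5,40,0,0.75,0,-25,40,0,0.75,0,-40,30,0,0.75,0,-48,5,0,0.75,0,-48,0,0,0.75,-2,-48,0,0,0.75,0,-15,-10,0,0.75,0,0,-10,0,0.75,0,0,0,0,0.36,0,0,0,0,0.36], "squeeze": 12}}

```text
clock: 29.12
eef_pos: [546.3, -23.3, 130.7]
eef_rot: [-3.142, -0.0, 1.386]
wrist_force: [0.2, 0.1, -0.6]
finger_gap: 43.9
finger_force: 0.0
```

```bash
python3 - <<'E'
from h import *
s=manip.read_state();print(s['clock'],s['eef_pos'],s['finger_gap'])
o=shot("i",("scene",)); p,d,P=o["scene"]
k=(p.max(2)<75)&(P[...,2]>5)&(P[...,2]<40)&(P[...,0]>410)&(P[...,0]<640)&(P[...,1]>-150)&(P[...,1]<300)
n,l,st,c=cv2.connectedComponentsWithStats(k.astype(np.uint8))
for i in range(1,n):
    if st[i][4]>25: print(st[i],c[i].round(),np.median(P[l==i],0).round())
E
```

```text
29.125 [546.29911885 -23.34784975 130.7026709 ] 43.924428140329724
[284 227   7   8  32] [287. 231.] [483. -49.  25.]
[302 236   8   8  47] [305. 239.] [530.  12.  21.]
[285 244   8   8  45] [288. 247.] [560. -54.  26.]
[298 245   8   6  33] [301. 248.] [570.  -9.  27.]
```

>>> {"op": "step_arm", "data": {"series": [0,5,20,-0.1,0.5,-3,28,0,-0.184,0.57,-3,32,0,-0.184,0.57,-3,32,0,-0.184,0.57,-3,32,0,-0.184,0.57,-3,32,0,-0.184,0.57,-3,32,0,-0.184,0.57,-3,32,0,-0.184,0.57,-2,31,0,-0.184,0.57,0,0,-45,0,0.57,0,0,-35,0,0.57,0,0,0,0,0.57], "squeeze": 40}}

```text
clock: 30.68
eef_pos: [521.9, 231.6, 68.9]
eef_rot: [3.14, 0.004, -0.186]
wrist_force: [-0.8, 0.7, 0.4]
finger_gap: 40.6
finger_force: 0.0
```

>>> {"op": "step_arm", "data": {"series": [1,1,-20,0,0.6,0,0,0,0,0.75,0,0,0,0,0.9,0,0,0,0,1,0,0,0,0,1,0,0,8,0,1,5,24,10,0,1,5,25,30,0,1,0,0,40,0,1,0,0,14,0,1,0,0,0,0,1], "squeeze": 40}}

```text
clock: 32.05
eef_pos: [534.2, 281.3, 152.8]
eef_rot: [-3.141, -0.001, -0.187]
wrist_force: [-1.0, -0.3, -3.0]
finger_gap: 13.8
finger_force: 40.0
```

>>> {"op": "step_arm", "data": {"series": [0,0,0,0,1,0,0,0,0,1], "squeeze": 8}}

```text
clock: 32.3
eef_pos: [533.8, 281.1, 151.3]
eef_rot: [3.14, 0.002, -0.187]
wrist_force: [0.2, -0.4, -2.8]
finger_gap: 13.9
finger_force: 8.0
```

>>> {"op": "step_arm", "data": {"series": [0,0,0,0,1,0,0,0,0,1], "squeeze": 5.5}}

```text
clock: 32.55
eef_pos: [534.1, 281.5, 152.3]
eef_rot: [3.141, 0.0, -0.187]
wrist_force: [0.4, -0.2, -1.8]
finger_gap: 14.1
finger_force: 5.5
```

>>> {"op": "step_arm", "data": {"series": [0,0,0,0,1,0,0,0,0,1], "squeeze": 4}}

```text
clock: 32.8
eef_pos: [534.2, 281.5, 152.6]
eef_rot: [3.142, -0.0, -0.187]
wrist_force: [-0.5, 0.4, -2.2]
finger_gap: 19.6
finger_force: 4.1
```

>>> {"op": "step_arm", "data": {"series": [0,0,0,0,1], "squeeze": 4}}

```text
clock: 32.92
eef_pos: [534.2, 281.5, 152.7]
eef_rot: [-3.141, -0.0, -0.187]
wrist_force: [1.3, -0.3, -2.4]
finger_gap: 21.5
finger_force: 3.7
```

>>> {"op": "step_arm", "data": {"series": [0,0,0,0,1], "squeeze": 4}}

```text
clock: 33.05
eef_pos: [534.2, 281.5, 152.7]
eef_rot: [3.142, -0.0, -0.187]
wrist_force: [0.4, 0.1, -2.4]
finger_gap: 21.4
finger_force: 3.8
```

```bash
cat > tilt.py <<'E'
import sys
from h import *
np.set_printoptions(precision=2,suppress=True)
# usage: tag cam heading(deg of tray x)  guess centre x y z
t,cam,hd,x,y,z=sys.argv[1],sys.argv[2],*map(float,sys.argv[3:7])
p,d,P=shot(t,(cam,))[cam]
k=(np.linalg.norm(P-[x,y,z],axis=2)<110)&(P[...,2]>12)&(d>0)
hsv=cv2.cvtColor(p,cv2.COLOR_BGR2HSV); k&=(hsv[...,0]>8)&(hsv[...,0]<28)&(hsv[...,1]>45)&(hsv[...,1]<160)
q=P[k]; rng=np.random.default_rng(0); best=0
for _ in range(800):
    a,b,c=q[rng.choice(len(q),3,False)]; n=np.cross(b-a,c-a); l=np.linalg.norm(n)
    if l<800: continue
    n/=l
    if abs(n[2])<.35: continue
    i=abs((q-a)@n)<3
    if i.sum()>best: best=i.sum();I=i
f=q[I]; m=f.mean(0); n=np.linalg.svd(f-m)[2][2]; n*=np.sign(n[2])
h=np.array([np.cos(np.radians(hd)),np.sin(np.radians(hd)),0])
ey=np.cross([0,0,1],h); ex=np.cross(ey,n); ex/=np.linalg.norm(ex); ey=np.cross(n,ex)
u=(f-m)@ex; v=(f-m)@ey
print(len(q),best,"n",n,"dip",np.degrees(np.arctan2(-ex[2],ex@h)),"steepest heading",np.degrees(np.arctan2(n[1],n[0])),"tilt",np.degrees(np.arccos(n[2])))
U=np.percentile(u,[1,99]);V=np.percentile(v,[1,99]);print("u",U,"v",V,"lip",m+U[1]*ex+V.mean()*ey,"mid by lip",m+(U[1]-90)*ex+V.mean()*ey,"mean",m)
s=manip.read_state();print(s["clock"],s["eef_pos"],s["finger_gap"],s["finger_force"])
E
python3 tilt.py t1 top -100.8 518 205 110
```

```text
1822 1038 n [-0.11 -0.57  0.81] dip 35.792956045331614 steepest heading -100.7110157202066 tilt 35.79298882602557
u [-75.29  59.23] v [-68.28  64.46] lip [512.16 171.47  12.76] mid by lip [525.84 243.18  65.4 ] mean [523.04 218.3   47.4 ]
33.1 [534.17 281.49 152.63] 21.199712111179654 3.796688597649336
```

>>> {"op": "step_arm", "data": {"series": [0,0,5,0,1,0,0,5,0,1], "squeeze": 4}}

```text
clock: 33.35
eef_pos: [534.2, 281.5, 163.1]
eef_rot: [-3.142, -0.0, -0.187]
wrist_force: [0.3, 0.5, -2.2]
finger_gap: 21.1
finger_force: 3.9
```

>>> {"op": "step_arm", "data": {"series": [0,0,0,0,1,0,0,0,0,1], "squeeze": 20}}

```text
clock: 33.6
eef_pos: [534.1, 281.5, 162.6]
eef_rot: [-3.142, 0.0, -0.187]
wrist_force: [0.6, 0.1, -1.3]
finger_gap: 16.0
finger_force: 18.8
```

```bash
python3 tilt.py t2 top -100.8 518 215 60
```

```text
2381 1440 n [-0.07 -0.38  0.92] dip 22.869796273958197 steepest heading -100.18977145041956 tilt 22.87095996715181
u [-87.87  68.6 ] v [-66.24  66.93] lip [505.73 137.53  44.04] mid by lip [521.27 218.99  79.01] mean [517.23 199.68  70.7 ]
33.65 [534.11 281.47 162.52] 16.093809753282976 18.82279224693775
```

>>> {"op": "step_arm", "data": {"series": [0,0,0,0,1,0,0,0,0,1,0,0,0,0,1], "squeeze": 3.7}}

```text
clock: 34.02
eef_pos: [534.1, 281.5, 162.6]
eef_rot: [3.142, 0.0, -0.187]
wrist_force: [-0.5, 0.1, -1.2]
finger_gap: 18.1
finger_force: 3.6
```

```bash
python3 tilt.py t3 top -100.8 518 215 60
```

```text
1753 1091 n [-0.11 -0.61  0.79] dip 38.07779399666981 steepest heading -100.30893644664617 tilt 38.07881563332347
u [-76.55  57.97] v [-67.61  65.81] lip [512.46 177.28  12.5 ] mid by lip [525.73 246.87  68.01] mean [521.89 221.95  48.25]
34.075 [534.14 281.49 162.58] 17.797426317142353 3.549642115831375
```

>>> {"op": "step_arm", "data": {"series": [0,0,0,0,1], "squeeze": 50}}

```text
clock: 34.2
eef_pos: [534.1, 281.5, 162.6]
eef_rot: [3.141, 0.0, -0.187]
wrist_force: [-0.8, -0.6, -2.5]
finger_gap: 15.9
finger_force: 44.6
```

```bash
python3 tilt.py t4 top -100.8 518 215 60
```

```text
1759 1068 n [-0.11 -0.61  0.78] dip 38.39500366974936 steepest heading -100.33445201115778 tilt 38.395924344186064
u [-76.03  59.87] v [-70.45  63.74] lip [513.2  176.75  12.11] mid by lip [526.42 246.04  68.01] mean [525.29 222.23  49.29]
34.25 [534.15 281.47 162.59] 15.494895588634492 44.56692863954231
```

>>> {"op": "step_arm", "data": {"series": [0,0,0,0,1], "squeeze": 50}}

```text
clock: 34.38
eef_pos: [534.1, 281.5, 162.6]
eef_rot: [3.142, 0.0, -0.187]
wrist_force: [0.3, -2.0, -1.4]
finger_gap: 15.5
finger_force: 44.6
```

>>> {"op": "step_arm", "data": {"series": [0,0,6,0,1,0,0,12,0,1,0,0,20,0,1], "squeeze": 50}}

```text
clock: 34.75
eef_pos: [534.1, 281.5, 201.5]
eef_rot: [3.141, 0.0, -0.187]
wrist_force: [-0.4, 0.9, -1.4]
finger_gap: 15.6
finger_force: 45.0
```

```bash
python3 tilt.py t5 top -100.8 518 215 100
```

```text
2048 1287 n [-0.12 -0.62  0.78] dip 39.15655945927931 steepest heading -101.02346830923976 tilt 39.156772838832275
u [-82.75  63.71] v [-69.51  64.07] lip [511.67 169.77  42.86] mid by lip [524.75 238.32  99.69] mean [523.6  217.78  83.1 ]
34.8 [534.95 281.88 204.8 ] 15.964213774592066 45.02169029437937
```

>>> {"op": "step_arm", "data": {"series": [0,0,5,0.01,1,0,0,10,0.02,1,0,-3,14,0.03,1,0,-6,16,0.03,1,0,-10,16,0.03,1,0,-13,16,0.03,1,0,-16,16,0.03,1,0,-18,14,0.03,1,-1,-20,9,0.03,1,-2,-20,4,0.03,1,-4,-20,0,0.03,1,-5,-20,0,0.03,1,-6,-20,0,0.03,1,-7,-20,0,0.03,1,-8,-20,0,0.03,1,-9,-20,0,0.03,1,-10,-20,0,0.03,1,-11,-20,0,0.03,1,-12,-20,0,0.03,1,-13,-20,0,0.03,1], "squeeze": 50}}

```text
clock: 37.3
eef_pos: [445.6, -25.2, 321.3]
eef_rot: [3.141, -0.0, 0.385]
wrist_force: [0.1, 0.4, -1.9]
finger_gap: 15.3
finger_force: 45.0
```

>>> {"op": "step_arm", "data": {"series": [-16,-20,0,0.038,1,-17,-20,0,0.042,1,-17,-20,0,0.042,1,-17,-20,0,0.042,1,-17,-20,0,0.042,1,-17,-20,0,0.042,1,-17,-20,0,0.042,1,-17,-20,0,0.042,1,-17,-20,0,0.042,1,-17,-20,0,0.042,1,-17,-20,0,0.042,1,-17,-20,0,0.042,1,-17,-20,0,0.042,1,-17,-20,0,0.042,1,-17,-20,0,0.042,1,-15,-18,0,0.04,1,-14,-17,0,0.03,1,-12,-15,0,0.025,1,-11,-13,0,0.02,1,-8,-10,0,0.018,1], "squeeze": 50}}

```text
clock: 39.8
eef_pos: [131.5, -397.9, 321.3]
eef_rot: [3.141, 0.0, 1.143]
wrist_force: [-0.4, 1.1, -1.8]
finger_gap: 15.6
finger_force: 45.0
```

```bash
python3 tilt.py t6 scene -24 165 -417 220; sed -i 's/shot(t,(cam,))\[cam\]/shot(t,(cam,))[cam]/' tilt.py; python3 tilt.py t7 top -24 165 -417 220
```

```text
1838 942 n [ 0.57 -0.26  0.78] dip 38.57644934722674 steepest heading -24.90051897851814 tilt 38.57989932923306
u [-83.38  80.8 ] v [-63.31  78.31] lip [ 236.82 -439.59  164.21] mid by lip [ 172.54 -410.98  220.33] mean [ 176.01 -420.74  214.53]
39.85 [ 130.97 -398.53  321.14] 15.402282224965543 45.11366759149645
2983 1786 n [ 0.58 -0.25  0.77] dip 39.286096120513115 steepest heading -23.511950652340598 tilt 39.28711484170503
u [-107.69   69.96] v [-72.06  69.81] lip [ 233.32 -441.68  163.  ] mid by lip [ 169.69 -413.35  219.98] mean [ 184.31 -418.63  207.29]
39.9 [ 131.49 -397.91  321.04] 15.732478750231945 45.00655368436128
```

>>> {"op": "step_arm", "data": {"series": [-1,-1,0,0.003,1,-1,-2,0,0.003,1,0,0,0,0,1,0,0,0,0,1,0,0,0,0,1,0,0,0,0,1], "squeeze": 50}}

```text
clock: 40.65
eef_pos: [130.2, -400.5, 320.6]
eef_rot: [-3.142, -0.0, 1.148]
wrist_force: [0.0, -0.3, -2.6]
finger_gap: 15.7
finger_force: 45.0
```

```bash
python3 tilt.py t8 top -24 168 -417 220; python3 - <<'E'
from h import *
p=np.load("pics/t8_top.npz");P=cloud("top",p["d"]);q=p["p"]
k=(P[...,2]>16)&(P[...,2]<45)&(q.max(2)<90)&(P[...,0]>400)&(P[...,0]<640)&(P[...,1]>-165)&(P[...,1]<330)
n,l,st,c=cv2.connectedComponentsWithStats(k.astype(np.uint8))
for i in range(1,n):
    if st[i][4]>20: print(st[i],plane("top",[c[i]],18)[0].round())
hsv=cv2.cvtColor(q,cv2.COLOR_BGR2HSV)
m=cv2.inRange(hsv,(20,150,90),(35,255,255)); m[:170]=0;m[300:]=0
r=P[(m>0)&(P[...,2]>80)&(P[...,2]<105)]; print("tub rim",cv2.minAreaRect(r[:,:2].astype(np.float32)))
E
```

```text
3006 1830 n [ 0.58 -0.26  0.77] dip 39.294435055459644 steepest heading -24.124230959288127 tilt 39.29450106499991
u [-108.55   70.29] v [-70.97  70.08] lip [ 233.39 -442.6   162.12] mid by lip [ 169.76 -414.27  219.12] mean [ 183.87 -420.07  206.64]
40.7 [ 130.17 -400.49  320.61] 15.262510463663489 45.00694731948897
[184 194  23   7 107] [633. 173.  18.]
[269 209   9   8  51] [583. -65.  18.]
[251 214  10   5  25] [570. -11.  18.]
[266 220   8   5  25] [553. -55.  18.]
[243 229  10   8  63] [521.  13.  18.]
[266 244   6   8  33] [474. -50.  18.]
tub rim ((520.7651977539062, -53.623565673828125), (216.9140167236328, 258.78314208984375), 78.95249938964844)
```

```bash
python3 -c "
from cell import manip
print(manip.sign_off())"
```

```text
the job is handed in; nothing more can be done
None
```

I handed the job in at about 41 s, with the empty tray held at the record camera as asked, but the chestnuts were not tipped off the lip. My one attempt to tip dropped the tray beside the tub and spilled them, so I righted the tray and put all five in the tub with the gripper. The last pictures show all five in the tub, the tub within 1 mm of its start, and the tray's floor about 25 cm from the lens, at lens height, dipped about 39°. I did not re-measure the jar, mould and spatula afterwards.

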